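# Shift the rolling mill into third and start it

### The arm

A 6-joint arm with a two-finger parallel gripper is mounted at the origin on the work surface. World frame = base frame: x ahead of the robot, y to its left, z up, the work surface at z = 0. Lengths are in m, angles in rad, forces in N, time in s.
With the tool pointing down it reaches from about 0.3 to 1 m from the base axis. Payload 5.1 kg.
Tool frame: the origin (TCP) lies midway between the tips of the shut fingers; the grasp point (between the pads) lies 19 mm behind it; z points along the fingers, y is the line along which they close (so a half turn about z gives the same grasp; the last joint's range is limited). The gripper opens to 95 mm and grips with 3 to 60 N. Pads are 20 mm wide; open, the fingers measure 119 mm over their backs; the gripper's body (75 mm by 180 mm) begins 59 mm behind the grasp point.
Start: joints at [-1.385, 0.124, 1.65, -0, 1.367, -0.083], TCP at [0.173, -0.627, 0.18] pointing down, gripper open.
Joint ranges: [-2.61, 2.61], [-1.02, 2.33], [0.03, 2.71], [-1.35, 4.49], [0.32, 2.68], [-2.91, 2.91]. Speed limits (rad/s): [2.57, 2.57, 3.14, 3.14, 3.14, 3.14].

### API

Orientations are given as [roll, pitch, yaw] about the fixed x, y, z axes, in that order (R = Rz(yaw) Ry(pitch) Rx(roll)).
In Python, from workcell import manip, imaging gives the robot as it stands. The module is installed in compiled form; this text tells all that it offers.
- The arm moves only by the tool move_arm, never from a script. Its argument "moves" is a list of rows, each an object with "gripper": the opening, from -1 (shut) to 1 (fully open); "linear": the shift along the tool's x, y, z as a fraction of full scale, a list of three; "rotation": the turn, a rotation vector about the tool's x, y, z as a fraction of full scale, a list of three. In form: [{"gripper": gripper, "linear": [x, y, z], "rotation": [rx, ry, rz]}, ...]. A call has 1 to 8 rows; each row is the pose to reach, as a shift and turn from the pose commanded when the call began, along the tool's axes at that moment; what a row does not reach only later rows make up. Full scale, the value 1, is 0.25 m for a shift and 30 degrees for a turn. A row lasts 1/8 s, in which the tool goes at most 62.5 mm and 10.7 degrees, less where a joint would pass 70% of its speed; a pose out of reach is approached as far as the arm can. A call with a number of a shift or a turn outside -1 to 1 is refused whole. A call with a gripper value outside its range is refused whole. The fingers move at their own pace and stop on an object; the grip force is fixed at half the most. Time passes only in rows, so rows that repeat a pose let the fingers close. It gives the time, the measured TCP pose, the force, the opening and the grip force at its end, in the units of the state.
- manip.sense(): the state, without advancing time (a new reading comes with each control period).
- imaging.grab_frame(name): name is "side" or "top" or "wrist"; returns the picture (400x640x3 uint8, red, green, blue); there is no depth.
- imaging.get_calibration(name): a dict with "fovy" (degrees; the focal length in pixels is half the picture's height over the tangent of half this angle, whatever the lens; pixels are square), "cx", "cy" (the principal point, pixels), "rvec" (rotation vector, rad) and "tvec" (3), from world to camera coordinates, as OpenCV has them. Camera axes: x right, y down, z forward; pixel columns grow to the right and rows downward; lengths in m; the calibration is good to about 2 mm. The wrist camera is an equidistant fisheye: a pixel r from the principal point sees the ray r / f radians off the axis. A picture is of the moment at which its call begins: read the wrist's pose just before it. get_calibration takes no time and is no camera call; for the wrist camera it gives the pose at the moment of the call.
- manip.hand_in(): hands the job in; it is judged then, once.
The state is a dict: "t": time; "q": joint angles; "joint_vel": joint speeds; "effort": joint torques, N m; "tool_pos": TCP position; "tool_rot": TCP orientation; "contact_force": force on the tool from outside, world axes, zero at the start; "torque": the same for the moment, N m; "width": finger opening in m; "grip_force": force on a finger pad.
Only numpy, scipy, OpenCV 4.12 (cv2) and the standard library are available. Lean on these libraries where they do the work, as an engineer would, in place of code of your own. Each camera call takes 0.05 s, during which the arm holds its last target. There are 200 camera calls.

### The job

Put the wire rolling mill in third gear and start it. Push the gear lever's knob along its H-shaped gate: from the left leg to the crossing channel, across to the right leg, then forward (away from the robot) until it is fully home in the third slot, without going into the fourth slot (right rear). Only then press the start button on the grey box fully down and let it come up again; push gently with the outside of the fingers, never take the lever between them, and leave the other things on the bench where they are.

Things in the scene. Friction and masses are not known exactly. Their poses are not given: they have to be found in the camera images.
- mill: rolling mill fixed to the bench: green gearbox (140 along x, 120 along y) with an H-shaped gate in the steel plate on top, 130 mm above the bench; roller stand at own x 100 to 190, 170 mm high. Base plate x -95 to 225, y -75 to 75. Origin on the bench under the centre of the H; x points forward (away from the robot, to the rollers), y left, z up; yawed up to 0.3 rad either way
- select (a joint): sideways lean of the gear lever, rad: -0.2 = in the left (+y) leg of the H, +0.2 = in the right (-y) leg, with hard stops. Changes only while the lever is in the crossing channel (shift within about 0.02 of 0; rounded corners lead it in from about 0.06). Friction holds it where it is left; about 2 N at the knob moves it
- shift (a joint): fore-and-aft lean of the gear lever, rad: 0 = crossing channel, +0.25 = forward end of a slot (away from the robot), -0.25 = rear end, hard stops. Slots: first left forward, second left rear, third right forward, fourth right rear. Starts anywhere in the left leg. Friction holds it where it is left; about 2 N at the knob moves it
- knob (a point): centre of the lever's black ball knob, 36 mm across, on a 10 mm steel stalk (18 mm collar from 14 to 26 mm below the ball's centre). The lever pivots 30 mm above the bench under the centre of the H, 170 mm from the ball's centre, so this is 200 mm above the bench when upright; 0.1 rad moves it 17 mm. Its z axis runs up the stalk
- third_home (a point): the point in the air where the knob's centre is when the lever is fully home in the third slot (42 mm forward, 33 mm right of the centre of the H, 191 mm above the bench)
- start (a joint): travel of the start button, m: 0 = up, 0.006 = fully down; springs back; about 5 N when fully down
- start_top (a point): centre of the top face of the start button, a round black push button 38 mm across in a steel collar, facing up on the small grey box (90 by 75 by 50 mm) that is fixed to the bench beside the mill, on its left or right
- spool: white plastic bobbin with a blue top, 40 mm across, 35 high; a bystander, to be left alone; origin under its centre
- jar: small glass jar with a metal cap, 44 mm across, 55 high; a bystander, to be left alone; origin under its centre
- driver: screwdriver lying down, about 170 mm long; a bystander, to be left alone; origin at the middle of its length, underside
- mug: pink mug, 84 mm across, 92 high; a bystander, to be left alone; origin under its centre
- tape: roll of paper tape lying flat, 80 mm across, 24 high; a bystander, to be left alone; origin under its centre
- pliers: pliers lying down, red handles, about 150 mm long; a bystander, to be left alone; origin at its joint, underside
- sizer: wooden ring cone on a round foot 56 mm across, 80 high; a bystander, to be left alone; origin under its centre

How it is judged:
On the way, in this order (a step that is already met when the one before it is completed fails the run):
1. the lever is across, in the right leg of the gate (value of joint select above 0.12 rad and value of joint shift between -0.1 and 0.12 rad).
2. the lever is home in the third slot (value of joint select above 0.15 rad and value of joint shift above 0.2 rad), for 0.1 s.
3. the start button is pressed fully down with the lever in third (all of step 2 and value of joint start above 0.0045 m), for 0.05 s.
At the end, for the whole second after the job is handed in: The lever stands at rest in the third slot (select above 0.15 rad, shift above 0.20 rad of 0.25) and the start button is up again (less than 2 mm down) (all of step 2 and value of joint start below 0.002 m and velocity of joint select between -0.05 and 0.05 rad/s and velocity of joint shift between -0.05 and 0.05 rad/s); the robot touches nothing.
It fails at once if the lever goes into the fourth slot (right rear) (value of joint select above 0.1 rad and value of joint shift below -0.1 rad).
It fails at once if the start button is pressed while the lever is not in third (value of joint start above 0.003 m and not (value of joint select above 0.15 rad and value of joint shift above 0.2 rad)).
It fails at once if the lever is taken between the fingers (x of the grasp point in the frame of knob between -0.01 and 0.01 m and y of the grasp point in the frame of knob between -0.01 and 0.01 m and z of the grasp point in the frame of knob between -0.06 and 0.028 m).
It fails at once if the lever is pushed with more than 40 N (contact force between the fingers and shift above 40 N).
It fails at once if another thing on the bench is moved more than 20 mm or lifted (distance of any of spool, jar, driver, mug, tape, pliers, sizer from where it was at the start of the episode above 0.02 m).
It also fails if it takes over 58 s, if anything falls off the work surface, if the arm or the gripper's body presses on something with over 40 N, if the wrist force passes 120 N, or if a joint passes its speed limit or range.

## Working session

There is one attempt and no reset: what is moved stays moved. The work goes in short steps, Python scripts to look and compute and a tool call to move; the robot and the scene stay as the last step left them, time stands still between calls to the robot, and variables do not carry over. Pictures are saved under pics/ and viewed, at most 10 in all, crops included, and the job is handed in when it is done.

Besides the shell and the picture viewer there is one more tool, called as name([rows], argument=value, ...), one row to a line, values as JSON. move_arm: Moves the arm, as the interface text tells. Shift numbers are shares of 0.25 m and turn numbers shares of 30 degrees, none past 1 either way. Its arguments: {"type":"object","properties":{"moves":{"type":"array"}},"required":["moves"]}

```bash
mkdir -p pics
cat > h.py <<'E'
from workcell import manip, imaging
import numpy as np, cv2
from scipy.spatial.transform import Rotation as R
def grab(n,fn):
    im=imaging.grab_frame(n); cv2.imwrite('pics/'+fn,im[:,:,::-1]); return im
def ray(n,px,c=None):
    c=c or imaging.get_calibration(n); f=200/np.tan(np.radians(c['fovy'])/2)
    M=cv2.Rodrigues(np.array(c['rvec'],float))[0]; t=np.array(c['tvec'],float).ravel()
    d=np.array([px[0]-c['cx'],px[1]-c['cy']])/f
    if n=='wrist':
        r=np.hypot(*d); v=np.r_[d/max(r,1e-9)*np.sin(r),np.cos(r)]
    else: v=np.r_[d,1]
    return -M.T@t, M.T@v/np.linalg.norm(v)
def onz(n,px,z,c=None):
    o,d=ray(n,px,c); return o+d*(z-o[2])/d[2]
def tri(n1,p1,n2,p2):
    (a,u),(b,v)=ray(n1,p1),ray(n2,p2)
    s=np.linalg.lstsq(np.c_[u,-v],b-a,rcond=None)[0]
    P,Q=a+s[0]*u,b+s[1]*v; return (P+Q)/2,np.linalg.norm(P-Q)
E
python3 - <<'E'
from h import *
print(manip.sense())
a=grab('top','top0.png');b=grab('side','side0.png')
for n in('top','side'):
  c=imaging.get_calibration(n);print(n,ray(n,(c['cx'],c['cy']),c))
E
```

```text
{'t': 0.0, 'q': array([-1.38457548e+00,  1.24503759e-01,  1.65166547e+00, -2.06874317e-05,
        1.36749107e+00, -8.25736834e-02]), 'joint_vel': array([ 5.05451305e-04, -1.06525293e-03, -3.55692564e-04, -3.73342788e-06,
        4.91370575e-05, -4.88183759e-04]), 'effort': array([-1.00880297e-04, -4.17606211e+01, -3.59926486e+01,  7.73884426e-02,
        4.91802546e-02, -1.79075255e-04]), 'tool_pos': array([ 0.17246996, -0.62596272,  0.17839304]), 'tool_rot': array([-3.13953038e+00, -1.50355485e-04,  2.68798571e-01]), 'contact_force': array([-0.76260169,  0.87572654,  0.21609213]), 'torque': array([ 0.0971942 ,  0.03536382, -0.01484915]), 'grip_force': 0.0, 'width': 0.09553990802603199}
top (array([0.3511167 , 0.01387677, 1.21142547]), array([ 0.12889591, -0.01073783, -0.99159999]))
side (array([0.03825739, 1.0681372 , 1.07256715]), array([ 0.31311845, -0.72221431, -0.61673602]))
```

View pics/top0.png

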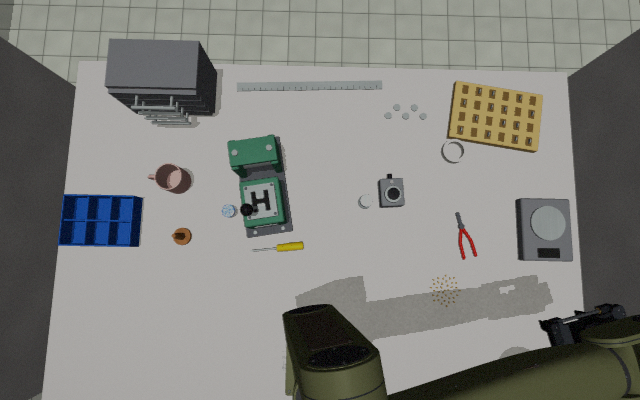

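View pics/side0.png

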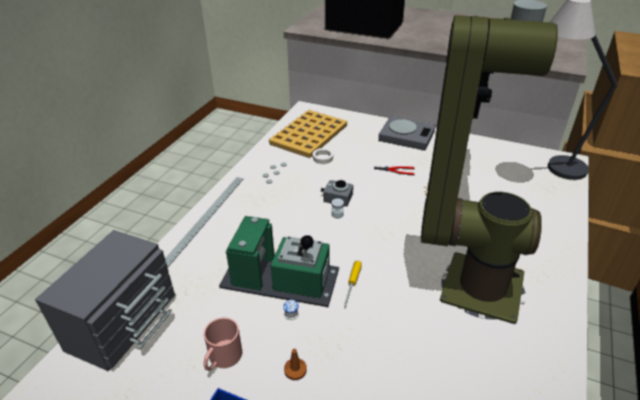

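The top view shows the mill with the H near (261,201), the knob at (247,210), the spool at (229,211), the grey box's button at (394,193) and the jar at (366,201). In the side view the knob is at (306,242) and the button at (341,185). Next I measure these.

Run:
```python
from h import *
t=cv2.imread('pics/top0.png');s=cv2.imread('pics/side0.png')
def big(im,x0,y0,w,h,k): return cv2.resize(im[y0:y0+h,x0:x0+w],None,fx=k,fy=k,interpolation=cv2.INTER_CUBIC)
A=big(t,215,125,90,120,5);B=big(s,215,205,130,100,4)
C=np.zeros((600,800,3),np.uint8);C[:600,:450]=A[:600];
B=cv2.resize(B,(350,270));C[:270,450:]=B
C[280:580,460:790]=big(t,355,165,55,50,6)
cv2.imwrite('pics/crop0.png',C)
def dark(im,x0,y0,x1,y1,th):
  m=(im[y0:y1,x0:x1].max(2)<th).astype(np.uint8)
  n,l,st,ce=cv2.connectedComponentsWithStats(m)
  return [(tuple(ce[i]+[x0,y0]),st[i,2:]) for i in range(1,n) if st[i,4]>15]
print(dark(t,238,200,258,222,40));print(dark(s,290,230,320,260,40))
print('knob',tri('top',(247,210),'side',(306,242)))
print('btn',tri('top',(394,193),'side',(341,185)))
```

```text
[((np.float64(254.77777777777777), np.float64(202.33333333333334)), array([ 5,  6, 27], dtype=int32)), ((np.float64(247.12), np.float64(209.456)), array([ 16,  12, 125], dtype=int32))]
[((np.float64(305.294964028777), np.float64(243.66906474820144)), array([ 15,  20, 139], dtype=int32))]
knob (array([0.44872749, 0.20929536, 0.19057053]), np.float64(0.00264984174285393))
btn (array([ 0.52135632, -0.22786722,  0.05690125]), np.float64(0.003669999095359593))
```

View pics/crop0.png

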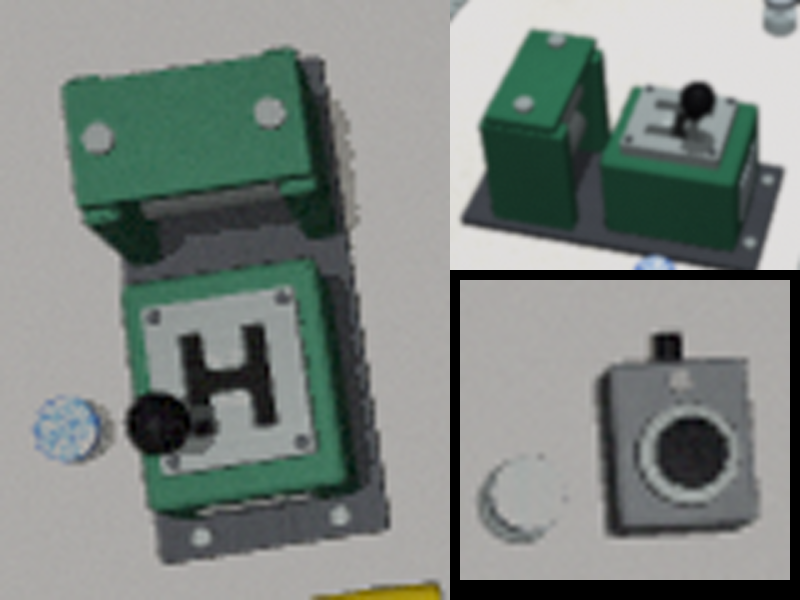

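The crop shows the lever in the left rear leg (second gear). The plate screws are at crop (153,317), (283,297), (302,442) and (172,464), so the H centre is near top pixel (260.5,201). The button is at crop (691,452), which is top pixel (393.5,193.7).

Run:
```python
from h import *
P=[onz('top',(215+u/5-.4,125+v/5-.4),.131) for u,v in((153,317),(283,297),(302,442),(172,464))]
O=np.mean(P,0); d=P[0]+P[1]-P[2]-P[3]; e=P[0]+P[3]-P[1]-P[2]
y1=np.arctan2(d[1],d[0]);y2=np.arctan2(-e[0],e[1]);print('O',O,'yaw',y1,y2)
print([np.linalg.norm(P[i]-P[i-1]) for i in range(4)])
y=(y1+y2)/2;M=R.from_euler('z',y).as_matrix()
K,r=tri('top',(247,209.5),'side',(305.8,242.5));print('K',K,r,'local',M.T@(K-[O[0],O[1],0]))
print('K at z191',M.T@(onz('top',(247,209.5),.191)-[O[0],O[1],0]))
print('btn',onz('top',(355+231/6-.4,165+172/6-.4),.057),tri('top',(393.2,193.2),'side',(341,185)))
for n,px,z in(('spool',(228.5,210.5),.035),('jar',(366,200.5),.055),('driver',(290,247),.02),('sizer',(182,236),.04),('mug',(173,178),.09)):
  p=onz('top',px,z);print(n,p,M.T@(p-[O[0],O[1],0]))
print(O+M@[.042,-.033,.06])
```

```text
O [0.48180085 0.1830339  0.131     ] yaw 0.1673769197021222 0.18193640178981446
[np.float64(0.08795693266412985), np.float64(0.07737477115085573), np.float64(0.08700268381133264), np.float64(0.07676233261608673)]
K [0.44979782 0.20953449 0.18874643] 0.0016163073041667753 local [-0.02691114  0.03165859  0.18874643]
K at z191 [-0.02800575  0.03114469  0.191     ]
btn [ 0.52220306 -0.22448314  0.057     ] (array([ 0.52027685, -0.22484648,  0.05926242]), np.float64(0.003749207650794769))
spool [0.45939918 0.29730724 0.035     ] [-0.00220358  0.11642756  0.035     ]
jar [ 0.49767953 -0.13889626  0.055     ] [-0.04030471 -0.31979163  0.055     ]
driver [0.34759814 0.09922094 0.02      ] [-0.14672517 -0.05921743  0.02      ]
sizer [0.37575206 0.43758774 0.04      ] [-0.06020157  0.26910923  0.04      ]
mug [0.55105305 0.45875302 0.09      ] [0.11611034 0.25949045 0.09      ]
[0.52889629 0.15783429 0.191     ]
```

move_arm([
  {"gripper": -1,"linear": [0,0,-0.25],"rotation": [0,0,0]},
  {"gripper": -1,"linear": [0.25,-0.1,-0.5],"rotation": [0,0,0.181]},
  {"gripper": -1,"linear": [0.5,-0.2,-0.5],"rotation": [0,0,0.181]},
  {"gripper": -1,"linear": [0.75,-0.25,-0.5],"rotation": [0,0,0.181]},
  {"gripper": -1,"linear": [0.9,-0.3,-0.5],"rotation": [0,0,0.181]},
  {"gripper": -1,"linear": [0.9,-0.4,-0.5],"rotation": [0,0,0.181]},
  {"gripper": -1,"linear": [0.9,-0.4,-0.5],"rotation": [0,0,0.181]},
  {"gripper": -1,"linear": [0.9,-0.4,-0.5],"rotation": [0,0,0.181]},
])

```text
t: 1.1
tool_pos: [0.3626, -0.471, 0.3043]
tool_rot: [3.142, 0.0, 0.174]
contact_force: [-0.6, -0.5, -0.6]
width: 0.0205
grip_force: 0.0
```

```bash
cat >> h.py <<'E'
O=np.array([.4818,.1830,0]); YAW=.174; M=R.from_euler('z',YAW).as_matrix()
def loc(p): return M.T@(np.asarray(p)-O)
def rel(goal_local):
    "needed linear numbers in the present tool axes to put the TCP at a mill-frame point"
    s=manip.sense(); T=R.from_euler('xyz',s['tool_rot']).as_matrix()
    d=O+M@np.array(goal_local)-s['tool_pos']
    print('t',s['t'],'tcp loc',loc(s['tool_pos']).round(4),'rot',s['tool_rot'].round(3),'F',s['contact_force'].round(1),'lin',(T.T@d/.25).round(3),'w',s['width'].round(3))
E
python3 -c "
from h import *
rel([-.071,.032,.26])"
```

```text
Traceback (most recent call last):
  File "h.py", line 26, in rel
    print('t',s['t'],'tcp loc',loc(s['tool_pos']).round(4),'rot',s['tool_rot'].round(3),'F',s['contact_force'].round(1),'lin',(T.T@d/.25).round(3),'w',s['width'].round(3))
                                                                                                                                                       ^^^^^^^^^^^^^^^^
AttributeError: 'float' object has no attribute 'round'
```

move_arm([
  {"gripper": -1,"linear": [0.1,-0.2,0],"rotation": [0,0,0]},
  {"gripper": -1,"linear": [0.2,-0.4,0],"rotation": [0,0,0]},
  {"gripper": -1,"linear": [0.3,-0.6,0],"rotation": [0,0,0]},
  {"gripper": -1,"linear": [0.4,-0.8,0],"rotation": [0,0,0]},
  {"gripper": -1,"linear": [0.5,-1,0],"rotation": [0,0,0]},
])

```text
t: 1.72
tool_pos: [0.4429, -0.2023, 0.3045]
tool_rot: [3.141, -0.0, 0.171]
contact_force: [1.5, -0.2, -0.1]
width: 0.0004
grip_force: 0.0
```

move_arm([
  {"gripper": -1,"linear": [0.0,-0.2,0],"rotation": [0,0,0]},
  {"gripper": -1,"linear": [0.0,-0.4,0],"rotation": [0,0,0]},
  {"gripper": -1,"linear": [0.0,-0.6,0],"rotation": [0,0,0]},
  {"gripper": -1,"linear": [0.0,-0.8,0],"rotation": [0,0,0]},
  {"gripper": -1,"linear": [0.0,-1,0],"rotation": [0,0,0]},
  {"gripper": -1,"linear": [0.0,-1,0],"rotation": [0,0,0]},
])

```text
t: 2.48
tool_pos: [0.3995, 0.0451, 0.3049]
tool_rot: [-3.141, -0.001, 0.178]
contact_force: [0.4, -0.9, -0.9]
width: 0.0004
grip_force: 0.0
```

```bash
sed -i "s/s\['width'\].round(3)/round(float(s['width']),3)/" h.py
python3 -c "
from h import *
rel([-.071,.032,.26])"
```

```text
t 2.475 tcp loc [-0.105  -0.1216  0.3049] rot [-3.141e+00 -1.000e-03  1.780e-01] F [ 0.4 -0.9 -0.9] lin [ 0.138 -0.614  0.18 ] w 0.0
```

move_arm([
  {"gripper": -1,"linear": [0.07,-0.2,0],"rotation": [0,0,0]},
  {"gripper": -1,"linear": [0.1,-0.4,0],"rotation": [0,0,0]},
  {"gripper": -1,"linear": [0.136,-0.55,0],"rotation": [0,0,0]},
  {"gripper": -1,"linear": [0.136,-0.614,0.1],"rotation": [0,0,0]},
  {"gripper": -1,"linear": [0.136,-0.614,0.25],"rotation": [0,0,0]},
  {"gripper": -1,"linear": [0.136,-0.614,0.4],"rotation": [0,0,0]},
  {"gripper": -1,"linear": [0.136,-0.614,0.52],"rotation": [0,0,0]},
  {"gripper": -1,"linear": [0.136,-0.614,0.52],"rotation": [0,0,0]},
])

```text
t: 3.48
tool_pos: [0.4055, 0.1986, 0.1716]
tool_rot: [3.14, 0.006, 0.171]
contact_force: [0.1, -0.5, 0.5]
width: 0.0004
grip_force: 0.0
```

```bash
python3 -c "
from h import *
rel([-.028,.032,.175])
a=grab('wrist','w1.png');b=grab('side','s1.png');t=grab('top','t1.png')
C=np.zeros((600,800,3),np.uint8);C[:300,:480]=cv2.resize(a,(480,300))
C[:300,480:]=cv2.resize(b[195:295,240:347],(320,300),interpolation=cv2.INTER_CUBIC);C[300:,:400]=cv2.resize(t[140:240,210:277],(400,300))[:300]
cv2.imwrite('pics/c1.png',C[:,:,::-1])"
```

```text
t 3.475 tcp loc [-0.0724  0.0286  0.1716] rot [3.14  0.006 0.171] F [ 0.1 -0.5  0.5] lin [ 0.178 -0.014 -0.015] w 0.0
```

View pics/c1.png

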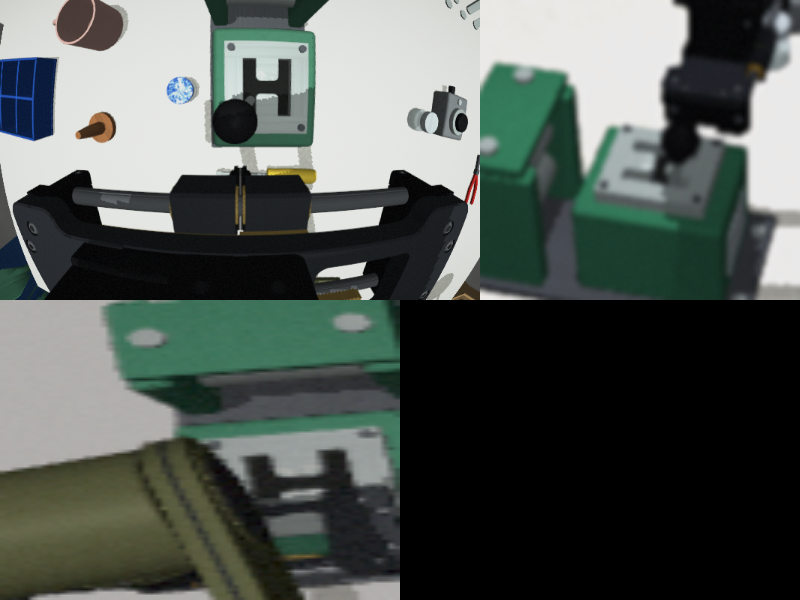

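The wrist view shows the knob clearly, at full-picture pixel (313,162), ahead of the shut fingers at (320,228). The plate screws are at (308,63), (405,63), (405,168) and so on. I measure the knob relative to the gate from here.

```bash
cat >> h.py <<'E'
def knob(fn=None,show=True):
    c=imaging.get_calibration('wrist'); im=imaging.grab_frame('wrist')
    if fn: cv2.imwrite('pics/'+fn,im[:,:,::-1])
    m=(im.max(2)<45).astype(np.uint8)
    m=cv2.morphologyEx(m,cv2.MORPH_OPEN,cv2.getStructuringElement(cv2.MORPH_ELLIPSE,(27,27)))
    m[215:]=0
    n,l,st,ce=cv2.connectedComponentsWithStats(m)
    for i in range(1,n):
        z=.193
        for _ in range(4):
            p=loc(onz('wrist',ce[i],z,c)); z=.03+np.sqrt(max(.17**2-p[0]**2-p[1]**2,1e-4))
        print('knob px',ce[i].round(1),'box',st[i],'loc',p.round(4),'shift~',round(p[0]/.17,3),'select~',round(-p[1]/.17,3))
    return c,im
E
python3 -c "
from h import *
c,im=knob()
for px in((308,63),(405,63),(405,168)): print(loc(onz('wrist',px,.131,c)).round(4))
"
```

```text
knob px [314.9 164.4] box [ 286  136   58   58 2634] loc [-0.0286  0.0326  0.1944] shift~ -0.168 select~ -0.192
[0.046  0.0389 0.131 ]
[ 0.0486 -0.0404  0.131 ]
[-0.0396 -0.0418  0.131 ]
```

move_arm([
  {"gripper": -1,"linear": [0.03,-0.014,-0.015],"rotation": [0,0,0]},
  {"gripper": -1,"linear": [0.05,-0.014,-0.015],"rotation": [0,0,0]},
  {"gripper": -1,"linear": [0.07,-0.014,-0.015],"rotation": [0,0,0]},
  {"gripper": -1,"linear": [0.09,-0.014,-0.015],"rotation": [0,0,0]},
  {"gripper": -1,"linear": [0.11,-0.014,-0.015],"rotation": [0,0,0]},
  {"gripper": -1,"linear": [0.13,-0.014,-0.015],"rotation": [0,0,0]},
  {"gripper": -1,"linear": [0.15,-0.014,-0.015],"rotation": [0,0,0]},
  {"gripper": -1,"linear": [0.165,-0.014,-0.015],"rotation": [0,0,0]},
])

```text
t: 4.68
tool_pos: [0.4467, 0.2113, 0.1784]
tool_rot: [3.142, 0.0, 0.174]
contact_force: [0.0, -0.2, -0.7]
width: 0.0003
grip_force: 0.0
```

```bash
python3 -c "
from h import *
rel([-.028,.032,.175]); knob('w2.png')
rel([-.028,.032,.175])"
```

```text
t 4.675 tcp loc [-0.0296  0.0339  0.1784] rot [3.142 0.    0.174] F [ 0.  -0.2 -0.7] lin [0.006 0.008 0.014] w 0.0
knob px [322.  207.9] box [298 199  49  16 565] loc [-0.0161  0.0325  0.1961] shift~ -0.094 select~ -0.191
t 4.725 tcp loc [-0.0294  0.0339  0.1784] rot [ 3.142 -0.     0.174] F [-0.3  0.5 -0.1] lin [0.006 0.008 0.014] w 0.0
```

View pics/w2.png

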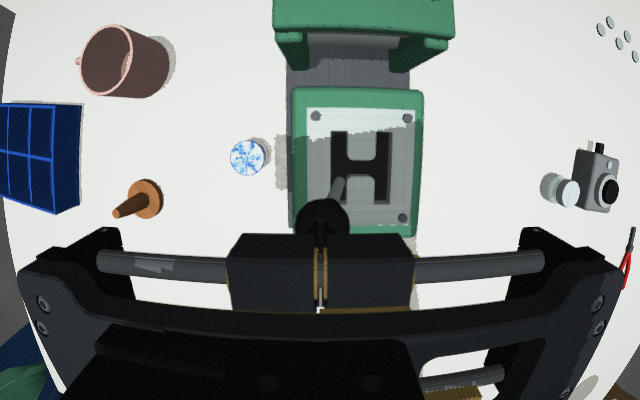

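```bash
cat >> h.py <<'E'
def circ(im,c,y1=235):
    "knob circle fitted to the dark blob's upper edge"
    m=(im.max(2)<40).astype(np.uint8)
    m=cv2.morphologyEx(m,cv2.MORPH_OPEN,np.ones((15,15),np.uint8))
E
sed -i '/^def circ/,$d' h.py
python3 -c "
from h import *
c=imaging.get_calibration('wrist')
for px in((322,222),(322,226)): print('knob',loc(onz('wrist',px,.198,c)).round(4))
for px in((316,116),(407,118),(403,218)): print('screw',loc(onz('wrist',px,.131,c)).round(4))
for px in((360,165),(340,180)): print('gate',loc(onz('wrist',px,.13,c)).round(4))
im=cv2.imread('pics/w2.png');cv2.imwrite('pics/c2.png',cv2.resize(im[90:250,270:440],None,fx=3.5,fy=3.5,interpolation=cv2.INTER_CUBIC))
"
```

```text
knob [-0.0245  0.0325  0.198 ]
knob [-0.0272  0.0324  0.198 ]
screw [0.0427 0.0369 0.131 ]
screw [ 0.0428 -0.0385  0.131 ]
screw [-0.0437 -0.0392  0.131 ]
gate [0.0024 0.0004 0.13  ]
gate [-0.0103  0.017   0.13  ]
```

View pics/c2.png

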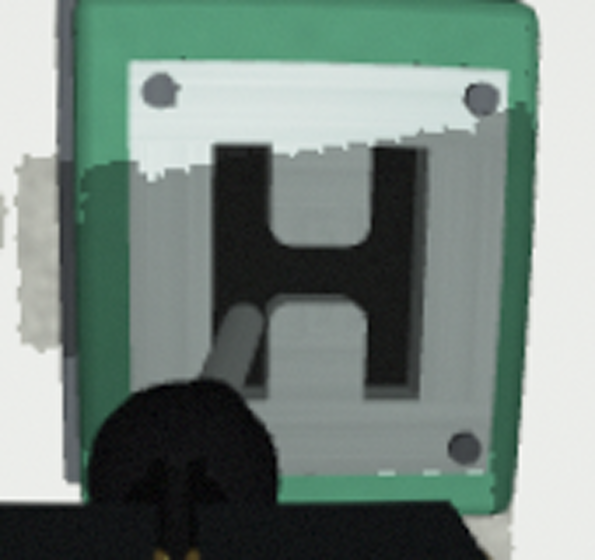

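```bash
python3 -c "
from h import *
c=imaging.get_calibration('wrist');o,d=ray('wrist',(c['cx'],c['cy']),c);print('cam loc',loc(o).round(3),'axis',(M.T@d).round(3))
def proj(p):
  m=cv2.Rodrigues(np.array(c['rvec'],float))[0];v=m@(O+M@np.array(p))+np.array(c['tvec']).ravel()
  f=200/np.tan(np.radians(c['fovy'])/2);r=np.arctan2(np.hypot(v[0],v[1]),v[2]);return (np.array([c['cx'],c['cy']])+f*r*v[:2]/np.hypot(v[0],v[1])).round(0)
s=manip.sense();L=loc(s['tool_pos']);print(L)
for dz in(0,.019,.04,.06): print(dz,proj(L+[0,0,dz]),proj(L+[.01,.0,dz]))
for x in(-.028,-.02,-.01,0): print(x,proj([x,.0325,.197]))
print(s['contact_force'])
"
```

```text
cam loc [0.038 0.034 0.384] axis [-0.241 -0.001 -0.97 ]
[-0.02938481  0.03390818  0.17838665]
0 [320. 220.] [320. 206.]
0.019 [320. 229.] [320. 214.]
0.04 [320. 241.] [320. 225.]
0.06 [320. 256.] [320. 238.]
-0.028 [322. 227.]
-0.02 [322. 215.]
-0.01 [322. 199.]
0 [322. 184.]
[-0.31427832  0.49273422 -0.06752029]
```

```bash
python3 -c "
from h import *
b=grab('side','s3.png')
C=np.zeros((600,800,3),np.uint8);p=cv2.imread('pics/s1.png')[:,:,::-1]
for i,q in enumerate((p,b)): C[:600,i*400:i*400+400]=cv2.resize(q[175:275,275:342],(400,600),interpolation=cv2.INTER_CUBIC)
cv2.imwrite('pics/c3.png',cv2.convertScaleAbs(C[:,:,::-1],alpha=2.2))
m=imaging.get_calibration('side');m2=cv2.Rodrigues(np.array(m['rvec'],float))[0];f=200/np.tan(np.radians(m['fovy'])/2)
def pr(p):
  v=m2@(O+M@np.array(p))+np.array(m['tvec']).ravel();u=v[:2]/v[2]*f+[m['cx'],m['cy']];return ((u-[275,175])*6).round()
for n,p in dict(tcp1=[-.0724,.0286,.1716],tcp2=[-.0294,.0339,.1784],k28=[-.028,.0325,.196],k0=[0,.0325,.196]).items(): print(n,pr(p))
"
```

```text
tcp1 [291. 445.]
tcp2 [191. 427.]
k28 [188. 395.]
k0 [125. 385.]
```

View pics/c3.png

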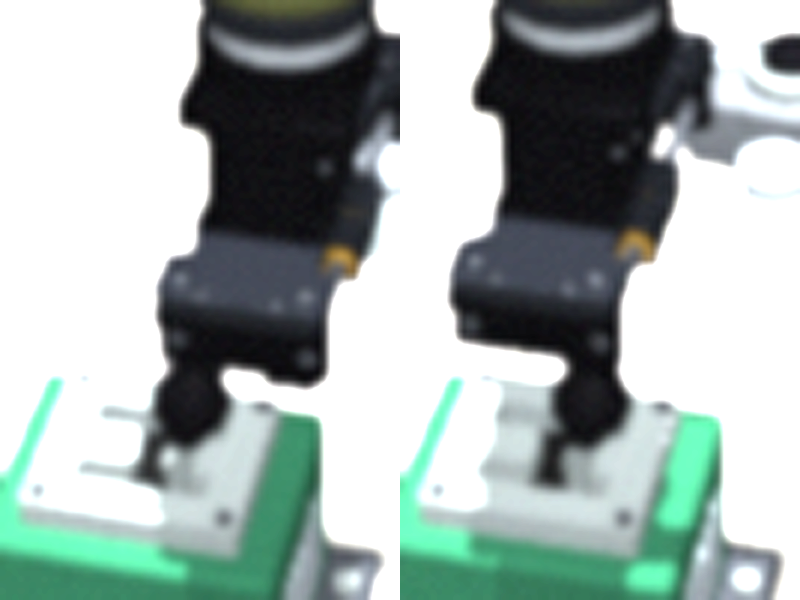

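The knob has not moved: it sits at crop (190,405) in both side views. The wide dark edge above it is probably the gripper body. I check this by projecting the body's corners.

```bash
python3 -c "
from h import *
m=imaging.get_calibration('side');m2=cv2.Rodrigues(np.array(m['rvec'],float))[0];f=200/np.tan(np.radians(m['fovy'])/2)
def pr(p):
  v=m2@(O+M@np.array(p))+np.array(m['tvec']).ravel();u=v[:2]/v[2]*f+[m['cx'],m['cy']];return ((u-[275,175])*6).round().tolist()
for t in([-.0724,.0286,.1716],[-.0294,.0339,.1784]):
  for o in([0,0,0],[0,0,.03],[0,0,.078],[.037,.09,.078],[-.037,.09,.078],[.037,-.09,.078],[-.037,-.09,.078]): print(o,pr(np.add(t,o)))
w=cv2.imread('pics/w1.png');s=cv2.imread('pics/s1.png')
print(s[230:256:2,315:330].max(2))
cv2.imwrite('pics/c4.png',np.hstack([cv2.resize(cv2.imread('pics/'+n)[190:290,260:390],(400,400*100//130),interpolation=cv2.INTER_CUBIC) for n in('w1.png','w2.png')]).clip(0,85)*3)
"
```

```text
[0, 0, 0] [291.0, 445.0]
[0, 0, 0.03] [291.0, 394.0]
[0, 0, 0.078] [290.0, 310.0]
[0.037, 0.09, 0.078] [149.0, 442.0]
[-0.037, 0.09, 0.078] [332.0, 470.0]
[0.037, -0.09, 0.078] [254.0, 167.0]
[-0.037, -0.09, 0.078] [418.0, 190.0]
[0, 0, 0] [191.0, 427.0]
[0, 0, 0.03] [190.0, 376.0]
[0, 0, 0.078] [187.0, 291.0]
[0.037, 0.09, 0.078] [41.0, 422.0]
[-0.037, 0.09, 0.078] [222.0, 450.0]
[0.037, -0.09, 0.078] [156.0, 149.0]
[-0.037, -0.09, 0.078] [320.0, 172.0]
[[ 10  10  12  11  13  15  15  15  16  16  18  17  16  17  46]
 [  8   9   9   8   7   7   9   9   7   8  10  12  10  11  45]
 [  8   6   8   7   8   8   8   6  10  16  27  33  29  17  45]
 [ 70  61  52  37  20   9   6   7   6   9  15  18  17  13  49]
 [219 218 208 170 108  60  42  37  34  27  18  17  31  63 119]
 [181 193 196 192 183 176 172 179 182 169 156 154 172 205 225]
 [106 103  90  74  72  93 129 168 189 203 210 213 218 226 232]
 [105 104 101  96  93  87  76  71  73  77  83  87  99 131 183]
 [104 104 104 102  96  81  68  65  66  66  66  65  64  82 151]
 [103 103 102  99  87  72  66  67  67  67  68  65  61  73 144]
 [102 102 102  92  75  66  65  67  66  67  66  62  55  69 144]
 [102 102  95  80  67  65  66  67  66  66  65  58  48  66 143]
 [103  99  86  71  64  66  66  67  67  66  61  52  44  65 143]]
```

View pics/c4.png

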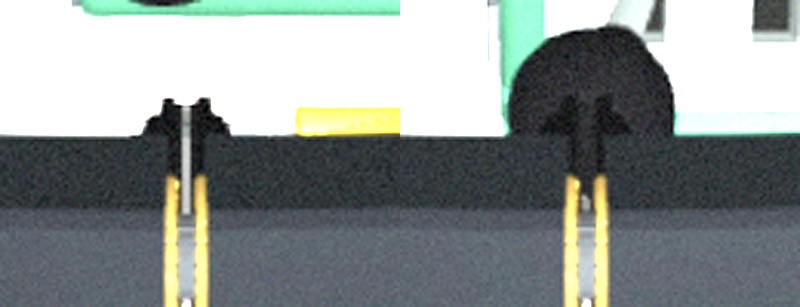

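The pictures agree that the real fingertips end about 35 mm above the reported TCP. Nothing hangs at the projected TCP in the side view, and the tip rows in the wrist view match that height too. The fingers therefore passed just over the ball. I back off upwards and come down lower behind the knob.

move_arm([
  {"gripper": -1,"linear": [0,0,-0.15],"rotation": [0,0,0]},
  {"gripper": -1,"linear": [-0.05,0,-0.2],"rotation": [0,0,0]},
  {"gripper": -1,"linear": [-0.2,0,-0.2],"rotation": [0,0,0]},
  {"gripper": -1,"linear": [-0.2,0,-0.1],"rotation": [0,0,0]},
  {"gripper": -1,"linear": [-0.2,0,0.03],"rotation": [0,0,0]},
  {"gripper": -1,"linear": [-0.2,0,0.1],"rotation": [0,0,0]},
  {"gripper": -1,"linear": [-0.2,0,0.11],"rotation": [0,0,0]},
  {"gripper": -1,"linear": [-0.2,0,0.11],"rotation": [0,0,0]},
])

```text
t: 5.78
tool_pos: [0.3976, 0.2028, 0.1517]
tool_rot: [-3.141, -0.001, 0.174]
contact_force: [-0.1, -0.2, 0.5]
width: 0.0005
grip_force: 0.0
```

```bash
python3 -c "
from h import *
rel([-.028,.033,.15]); knob('w5.png')
b=grab('side','s5.png')
print((b[236:262,318:334].max(2)))
"
```

```text
t 5.775 tcp loc [-0.0795  0.0341  0.1517] rot [-3.141e+00 -1.000e-03  1.740e-01] F [-0.1 -0.2  0.5] lin [0.206 0.004 0.007] w 0.0
knob px [322.6 152.2] box [ 289  120   67   67 3382] loc [-0.0284  0.0325  0.1944] shift~ -0.167 select~ -0.191
[[ 24  26  28  27  28  33  37  36  36  37  39  38  36  33  44 122]
 [ 19  20  20  21  21  22  24  25  25  27  28  29  28  26  42 128]
 [ 15  16  17  17  16  18  18  19  20  23  21  23  21  19  39 129]
 [ 10  11  10  12  13  13  14  14  16  17  17  18  18  15  41 131]
 [  9   8   8   8  10   9  11  10  11  12  13  13  11  12  45 134]
 [ 10   9   7   9   8   9   7   8   8   8  11  13  12  10  45 135]
 [  6   8   8   7  10   8   9   8   9  11  20  24  20  15  45 135]
 [  8   8   7  10   8   9   9   8   9  16  27  34  31  19  45 135]
 [ 15  13  11  10   7   7   7   8   9  13  24  31  29  18  46 135]
 [ 41  33  23  15  10   8   8   7   9   9  14  18  17  15  49 138]
 [ 74  63  44  29  20  14  11  10   9  10   8  11  20  32  73 154]
 [ 95  84  65  47  39  34  30  27  22  16  16  33  66  93 128 188]
 [ 99  87  71  61  59  56  53  48  43  35  39  82 142 
[... 184 characters left out ...]
  52  69 144 216 234 235 234]
 [ 81  67  66  66  66  67  67  65  58  49  67 143 216 234 235 234]
 [ 75  65  65  67  66  67  66  63  57  45  67 143 214 235 235 234]
 [ 71  64  65  66  67  67  66  62  52  43  67 143 215 234 235 234]
 [ 67  64  65  66  67  66  65  60  49  44  68 144 215 234 234 234]
 [ 65  64  65  66  66  65  63  55  46  46  73 145 215 234 234 234]
 [ 65  64  65  65  66  65  61  52  46  51  78 146 215 234 235 234]
 [ 65  65  64  67  66  63  58  50  50  62  82 147 215 234 235 234]
 [ 65  65  65  66  67  63  57  48  55  69  84 146 214 234 235 234]
 [ 64  66  66  67  64  62  54  46  56  71  83 145 215 234 235 234]
 [ 65  65  66  65  65  60  49  47  60  71  82 145 214 234 235 234]]
```

move_arm([
  {"gripper": -1,"linear": [0.04,0.004,0.007],"rotation": [0,0,0]},
  {"gripper": -1,"linear": [0.07,0.004,0.007],"rotation": [0,0,0]},
  {"gripper": -1,"linear": [0.09,0.004,0.007],"rotation": [0,0,0]},
  {"gripper": -1,"linear": [0.11,0.004,0.007],"rotation": [0,0,0]},
  {"gripper": -1,"linear": [0.13,0.004,0.007],"rotation": [0,0,0]},
  {"gripper": -1,"linear": [0.14,0.004,0.007],"rotation": [0,0,0]},
  {"gripper": -1,"linear": [0.14,0.004,0.007],"rotation": [0,0,0]},
])

```text
t: 6.75
tool_pos: [0.4319, 0.2077, 0.1491]
tool_rot: [-3.142, 0.0, 0.174]
contact_force: [-2.0, 0.6, 1.6]
width: 0.0005
grip_force: 1.0
```

```bash
python3 -c "
from h import *
rel([-.028,.033,.15]); knob('w6.png')
"
```

```text
t 6.75 tcp loc [-0.0449  0.033   0.1491] rot [-3.142  0.     0.174] F [-2.   0.6  1.6] lin [ 0.068  0.    -0.004] w 0.001
knob px [319.8 191.8] box [ 287  165   67   50 2867] loc [-0.0142  0.0329  0.1962] shift~ -0.083 select~ -0.193
```

move_arm([
  {"gripper": -1,"linear": [0.02,0,0],"rotation": [0,0,0]},
  {"gripper": -1,"linear": [0.04,0,0],"rotation": [0,0,0]},
  {"gripper": -1,"linear": [0.055,0,0],"rotation": [0,0,0]},
  {"gripper": -1,"linear": [0.065,0,0],"rotation": [0,0,0]},
  {"gripper": -1,"linear": [0.065,0,0],"rotation": [0,0,0]},
])

```text
t: 7.42
tool_pos: [0.4481, 0.2105, 0.1491]
tool_rot: [3.142, -0.0, 0.174]
contact_force: [-1.2, -0.3, 1.5]
width: 0.0006
grip_force: 0.9
```

move_arm([
  {"gripper": -1,"linear": [-0.04,0,0],"rotation": [0,0,0]},
  {"gripper": -1,"linear": [-0.1,0,-0.02],"rotation": [0,0,0]},
  {"gripper": -1,"linear": [-0.12,0,-0.15],"rotation": [0,0,0]},
  {"gripper": -1,"linear": [-0.12,0,-0.3],"rotation": [0,0,0]},
  {"gripper": -1,"linear": [-0.12,0,-0.3],"rotation": [0,0,0]},
])

```text
t: 8.05
tool_pos: [0.42, 0.2059, 0.228]
tool_rot: [-3.14, -0.008, 0.174]
contact_force: [0.4, 0.0, -0.0]
width: 0.0002
grip_force: 0.0
```

```bash
python3 -c "
from h import *
rel([0,.075,.225]); knob('w7.png')
"
```

```text
t 8.05 tcp loc [-0.0569  0.0333  0.228 ] rot [-3.14  -0.008  0.174] F [ 0.4  0.  -0. ] lin [ 0.228 -0.167  0.014] w 0.0
```

```bash
sed -i 's/(27,27)/(21,21)/; s/m\[215:\]=0/m[225:]=0/' h.py; python3 -c "
from h import *
rel([0,.075,.225]); knob('w8.png')
im=cv2.imread('pics/w8.png');print(im[150:230:5,316:326:3].max(2).T)
"
```

```text
t 8.1 tcp loc [-0.0581  0.033   0.2256] rot [-3.141 -0.004  0.174] F [-0.3  0.5 -1.4] lin [ 0.232 -0.168  0.003] w 0.0
knob px [321.5 134.6] box [ 297  112   50   47 1808] loc [-0.0004  0.0317  0.197 ] shift~ -0.002 select~ -0.186
[[ 15  13 138 132 132  67  96  89  87  77 229 229 229 230 193  11]
 [ 22  12 138 134 131 101 132  90  89  75 229 229 230 229 230  45]
 [ 15  16 139 134 130 134 135  90  89  76 229 229 228 229 229  16]
 [ 17   8 142 135 132 135 136  86  90  76 215 229 229 230 193   6]]
```

move_arm([
  {"gripper": -1,"linear": [0.05,-0.18,0],"rotation": [0,0,0]},
  {"gripper": -1,"linear": [0.232,-0.19,0],"rotation": [0,0,0]},
  {"gripper": -1,"linear": [0.232,-0.19,0.05],"rotation": [0,0,0]},
  {"gripper": -1,"linear": [0.232,-0.19,0.2],"rotation": [0,0,0]},
  {"gripper": -1,"linear": [0.232,-0.19,0.3],"rotation": [0,0,0]},
  {"gripper": -1,"linear": [0.232,-0.19,0.306],"rotation": [0,0,0]},
  {"gripper": -1,"linear": [0.232,-0.19,0.306],"rotation": [0,0,0]},
])

```text
t: 9.02
tool_pos: [0.4668, 0.2619, 0.1477]
tool_rot: [3.142, 0.0, 0.174]
contact_force: [0.4, -0.2, 0.0]
width: 0.0005
grip_force: 0.0
```

```bash
python3 -c "
from h import *
rel([0,.033,.149])
"
```

```text
t 9.025 tcp loc [-0.0011  0.0803  0.1477] rot [3.142 0.    0.174] F [ 0.4 -0.2  0. ] lin [ 0.004  0.189 -0.005] w 0.001
```

move_arm([
  {"gripper": -1,"linear": [0.004,0.04,0],"rotation": [0,0,0]},
  {"gripper": -1,"linear": [0.004,0.06,0],"rotation": [0,0,0]},
  {"gripper": -1,"linear": [0.004,0.08,0],"rotation": [0,0,0]},
  {"gripper": -1,"linear": [0.004,0.1,0],"rotation": [0,0,0]},
  {"gripper": -1,"linear": [0.004,0.12,0],"rotation": [0,0,0]},
  {"gripper": -1,"linear": [0.004,0.14,0],"rotation": [0,0,0]},
  {"gripper": -1,"linear": [0.004,0.14,0],"rotation": [0,0,0]},
])

```text
t: 9.9
tool_pos: [0.4743, 0.2274, 0.1476]
tool_rot: [3.141, -0.0, 0.174]
contact_force: [0.4, 1.8, 0.8]
width: 0.0005
grip_force: 0.9
```

```bash
python3 -c "
from h import *
rel([0,.0,.149]);knob('w9.png')
im=cv2.imread('pics/w9.png');m=(im.max(2)<45)[140:235,300:440]
print([(y+140,np.flatnonzero(r)[[0,-1]]+300) for y,r in enumerate(m) if r.any()][::10])
"
```

```text
t 9.9 tcp loc [0.0003 0.045  0.1476] rot [ 3.141 -0.     0.174] F [0.4 1.8 0.8] lin [-0.001  0.18  -0.005] w 0.0
knob px [364.3 221.7] box [347 218  38   7 196] loc [0.0155 0.0213 0.1979] shift~ 0.091 select~ -0.125
knob px [320. 224.] box [318 224   5   1   5] loc [0.0128 0.0449 0.1935] shift~ 0.075 select~ -0.264
[(174, array([348, 361])), (184, array([348, 408])), (194, array([348, 407])), (204, array([347, 406])), (214, array([347, 406])), (224, array([312, 405])), (234, array([300, 403]))]
```

move_arm([
  {"gripper": -1,"linear": [0,0.025,0],"rotation": [0,0,0]},
  {"gripper": -1,"linear": [0,0.05,0],"rotation": [0,0,0]},
  {"gripper": -1,"linear": [0,0.075,0],"rotation": [0,0,0]},
  {"gripper": -1,"linear": [0,0.1,0],"rotation": [0,0,0]},
  {"gripper": -1,"linear": [0,0.125,0],"rotation": [0,0,0]},
  {"gripper": -1,"linear": [0,0.15,0],"rotation": [0,0,0]},
  {"gripper": -1,"linear": [0,0.17,0],"rotation": [0,0,0]},
  {"gripper": -1,"linear": [0,0.17,0],"rotation": [0,0,0]},
])

```text
t: 10.95
tool_pos: [0.4815, 0.1853, 0.1474]
tool_rot: [3.141, 0.001, 0.173]
contact_force: [-0.5, 0.5, 0.9]
width: 0.0008
grip_force: 0.4
```

```bash
python3 -c "
from h import *
rel([0,.0,.149]);knob('w10.png')
"
```

```text
t 10.95 tcp loc [1.000e-04 2.300e-03 1.474e-01] rot [3.141e+00 1.000e-03 1.730e-01] F [-0.5  0.5  0.9] lin [-0.001  0.009 -0.007] w 0.001
knob px [301.6 211. ] box [291 200  22  23 382] loc [0.0215 0.0118 0.1982] shift~ 0.127 select~ -0.069
knob px [365.8 221.9] box [347 218  39   7 177] loc [ 0.0153 -0.0222  0.1979] shift~ 0.09 select~ 0.13
```

move_arm([
  {"gripper": -1,"linear": [0,0.008,0],"rotation": [0,0,0]},
  {"gripper": -1,"linear": [0,0.016,0],"rotation": [0,0,0]},
  {"gripper": -1,"linear": [0,0.02,0],"rotation": [0,0,0]},
  {"gripper": -1,"linear": [0,0.02,0],"rotation": [0,0,0]},
])

```text
t: 11.5
tool_pos: [0.4822, 0.181, 0.1473]
tool_rot: [3.142, 0.001, 0.174]
contact_force: [-0.1, 2.0, -1.4]
width: 0.0002
grip_force: 0.8
```

move_arm([
  {"gripper": -1,"linear": [0,-0.1,0],"rotation": [0,0,0]},
  {"gripper": -1,"linear": [0,-0.12,-0.15],"rotation": [0,0,0]},
  {"gripper": -1,"linear": [-0.1,-0.08,-0.3],"rotation": [0,0,0]},
  {"gripper": -1,"linear": [-0.25,0.0,-0.3],"rotation": [0,0,0]},
  {"gripper": -1,"linear": [-0.25,0.1,-0.3],"rotation": [0,0,0]},
  {"gripper": -1,"linear": [-0.25,0.12,-0.3],"rotation": [0,0,0]},
  {"gripper": -1,"linear": [-0.25,0.12,-0.3],"rotation": [0,0,0]},
])

```text
t: 12.38
tool_pos: [0.4263, 0.1405, 0.2227]
tool_rot: [3.142, 0.0, 0.173]
contact_force: [-0.2, 0.4, 0.5]
width: 0.0009
grip_force: 0.0
```

```bash
python3 -c "
from h import *
rel([-.05,-.033,.149]);knob('w11.png')
"
```

```text
t 12.375 tcp loc [-0.062  -0.0322  0.2227] rot [3.142 0.    0.173] F [-0.2  0.4  0.5] lin [0.048 0.003 0.295] w 0.001
knob px [312.6 129.8] box [ 287  106   50   49 1716] loc [-0.0007 -0.027   0.1978] shift~ -0.004 select~ 0.159
```

move_arm([
  {"gripper": -1,"linear": [0.05,-0.2,0],"rotation": [0,0,0]},
  {"gripper": -1,"linear": [0.25,-0.23,0],"rotation": [0,0,0]},
  {"gripper": -1,"linear": [0.25,-0.23,0.1],"rotation": [0,0,0]},
  {"gripper": -1,"linear": [0.25,-0.23,0.28],"rotation": [0,0,0]},
  {"gripper": -1,"linear": [0.25,-0.21,0.3],"rotation": [0,0,0]},
  {"gripper": -1,"linear": [0.25,-0.15,0.3],"rotation": [0,0,0]},
  {"gripper": -1,"linear": [0.25,-0.12,0.3],"rotation": [0,0,0]},
  {"gripper": -1,"linear": [0.25,-0.12,0.3],"rotation": [0,0,0]},
])

```text
t: 13.42
tool_pos: [0.4837, 0.1806, 0.1497]
tool_rot: [-3.141, -0.003, 0.173]
contact_force: [-0.6, -0.0, -0.1]
width: 0.0005
grip_force: 0.0
```

move_arm([
  {"gripper": -1,"linear": [0,0.008,0],"rotation": [0,0,0]},
  {"gripper": -1,"linear": [0,0.016,0],"rotation": [0,0,0]},
  {"gripper": -1,"linear": [0,0.022,0],"rotation": [0,0,0]},
  {"gripper": -1,"linear": [0,0.022,0],"rotation": [0,0,0]},
])

```text
t: 13.92
tool_pos: [0.4835, 0.1757, 0.1478]
tool_rot: [-3.141, -0.0, 0.174]
contact_force: [-0.4, 1.5, 1.4]
width: 0.0005
grip_force: 0.8
```

```bash
python3 -c "
from h import *
rel([-.0,-.01,.149])
"
```

```text
t 13.925 tcp loc [ 0.0004 -0.0075  0.1478] rot [-3.141 -0.     0.174] F [-0.4  1.5  1.4] lin [-0.001  0.01  -0.005] w 0.001
```

move_arm([
  {"gripper": -1,"linear": [0,0.006,0],"rotation": [0,0,0]},
  {"gripper": -1,"linear": [0,0.006,0],"rotation": [0,0,0]},
])

```text
t: 14.18
tool_pos: [0.4836, 0.1741, 0.1476]
tool_rot: [3.142, 0.0, 0.174]
contact_force: [0.9, 2.4, 1.3]
width: 0.0004
grip_force: 0.8
```

move_arm([
  {"gripper": -1,"linear": [0,-0.1,0],"rotation": [0,0,0]},
  {"gripper": -1,"linear": [0,-0.12,-0.15],"rotation": [0,0,0]},
  {"gripper": -1,"linear": [-0.1,-0.08,-0.3],"rotation": [0,0,0]},
  {"gripper": -1,"linear": [-0.25,0.0,-0.3],"rotation": [0,0,0]},
  {"gripper": -1,"linear": [-0.25,0.09,-0.3],"rotation": [0,0,0]},
  {"gripper": -1,"linear": [-0.25,0.09,-0.3],"rotation": [0,0,0]},
  {"gripper": -1,"linear": [-0.25,0.09,-0.3],"rotation": [0,0,0]},
])

```text
t: 15.05
tool_pos: [0.4259, 0.1413, 0.2222]
tool_rot: [3.142, 0.001, 0.174]
contact_force: [-0.1, 0.4, -0.1]
width: 0.0002
grip_force: 0.0
```

```bash
python3 -c "
from h import *
rel([-.05,-.033,.149]);knob('w12.png')
"
```

```text
t 15.05 tcp loc [-0.0623 -0.0314  0.2222] rot [3.142e+00 1.000e-03 1.740e-01] F [-0.1  0.4 -0.1] lin [0.049 0.006 0.293] w 0.0
knob px [321.4 129.3] box [ 296  107   52   46 1867] loc [-0.0006 -0.0327  0.1968] shift~ -0.004 select~ 0.193
```

move_arm([
  {"gripper": -1,"linear": [0.02,0.006,0.15],"rotation": [0,0,0]},
  {"gripper": -1,"linear": [0.04,0.006,0.28],"rotation": [0,0,0]},
  {"gripper": -1,"linear": [0.06,0.006,0.293],"rotation": [0,0,0]},
  {"gripper": -1,"linear": [0.1,0.006,0.293],"rotation": [0,0,0]},
  {"gripper": -1,"linear": [0.13,0.006,0.293],"rotation": [0,0,0]},
  {"gripper": -1,"linear": [0.15,0.006,0.293],"rotation": [0,0,0]},
  {"gripper": -1,"linear": [0.17,0.006,0.293],"rotation": [0,0,0]},
  {"gripper": -1,"linear": [0.19,0.006,0.293],"rotation": [0,0,0]},
])

```text
t: 16.1
tool_pos: [0.4733, 0.1479, 0.1497]
tool_rot: [-3.142, -0.0, 0.174]
contact_force: [-2.3, -0.8, 1.2]
width: 0.0005
grip_force: 1.1
```

```bash
python3 -c "
from h import *
rel([.01,-.033,.149])
"
```

```text
t 16.1 tcp loc [-0.0144 -0.0331  0.1497] rot [-3.142 -0.     0.174] F [-2.3 -0.8  1.2] lin [ 0.098 -0.     0.003] w 0.001
```

move_arm([
  {"gripper": -1,"linear": [0.02,0,0],"rotation": [0,0,0]},
  {"gripper": -1,"linear": [0.04,0,0],"rotation": [0,0,0]},
  {"gripper": -1,"linear": [0.06,0,0],"rotation": [0,0,0]},
  {"gripper": -1,"linear": [0.08,0,0],"rotation": [0,0,0]},
  {"gripper": -1,"linear": [0.092,0,0],"rotation": [0,0,0]},
  {"gripper": -1,"linear": [0.1,0,0],"rotation": [0,0,0]},
  {"gripper": -1,"linear": [0.1,0,0],"rotation": [0,0,0]},
])

```text
t: 16.98
tool_pos: [0.4975, 0.1522, 0.1491]
tool_rot: [3.142, 0.001, 0.174]
contact_force: [-1.9, -0.2, -1.6]
width: 0.0004
grip_force: 1.0
```

```bash
python3 -c "
from h import *
rel([.014,-.033,.149])
"
```

```text
t 16.975 tcp loc [ 0.0102 -0.0331  0.1491] rot [3.142e+00 1.000e-03 1.740e-01] F [-1.9 -0.2 -1.6] lin [ 0.015 -0.     0.   ] w 0.0
```

move_arm([
  {"gripper": -1,"linear": [0.006,0,0],"rotation": [0,0,0]},
  {"gripper": -1,"linear": [0.012,0,0],"rotation": [0,0,0]},
  {"gripper": -1,"linear": [0.012,0,0],"rotation": [0,0,0]},
])

```text
t: 17.35
tool_pos: [0.5007, 0.1528, 0.1494]
tool_rot: [-3.142, -0.0, 0.174]
contact_force: [-1.8, -0.7, -1.1]
width: 0.0003
grip_force: 1.0
```

move_arm([
  {"gripper": -1,"linear": [-0.1,0,0],"rotation": [0,0,0]},
  {"gripper": -1,"linear": [-0.2,0,-0.02],"rotation": [0,0,0]},
  {"gripper": -1,"linear": [-0.22,0,-0.2],"rotation": [0,0,0]},
  {"gripper": -1,"linear": [-0.22,0,-0.4],"rotation": [0,0,0]},
  {"gripper": -1,"linear": [-0.22,0,-0.4],"rotation": [0,0,0]},
  {"gripper": -1,"linear": [-0.22,0,-0.4],"rotation": [0,0,0]},
])

```text
t: 18.1
tool_pos: [0.447, 0.1432, 0.2499]
tool_rot: [3.141, -0.002, 0.174]
contact_force: [0.0, -0.4, -0.7]
width: 0.0002
grip_force: 0.0
```

```bash
sed -i 's/(21,21)/(17,17)/' h.py; python3 -c "
from h import *
rel([.014,-.033,.149]);c,im=knob('w13.png')
cv2.imwrite('pics/c13.png',cv2.resize(im[40:220,240:420],None,fx=3,fy=3,interpolation=cv2.INTER_CUBIC)[:,:,::-1])
"
```

```text
t 18.1 tcp loc [-0.0412 -0.0331  0.2499] rot [ 3.141e+00 -2.000e-03  1.740e-01] F [ 0.  -0.4 -0.7] lin [ 0.22  -0.001  0.404] w 0.0
knob px [319.6 104.4] box [ 300   84   41   41 1294] loc [ 0.0412 -0.033   0.1916] shift~ 0.242 select~ 0.194
knob px [304.  146.5] box [296 138  17  18 230] loc [ 0.0058 -0.0201  0.1987] shift~ 0.034 select~ 0.118
knob px [555.6 173.5] box [547 163  18  22 305] loc [-0.0351 -0.4326  0.04  ] shift~ -0.206 select~ 2.544
```

View pics/c13.png

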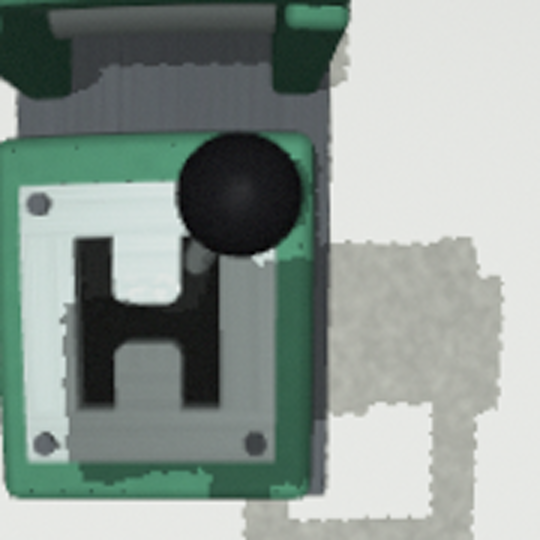

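The crop shows the ball home in the right forward slot: the measured position gives shift 0.24 and select 0.19. Next is the button.

move_arm([
  {"gripper": -1,"linear": [0,0.2,0],"rotation": [0,0,0]},
  {"gripper": -1,"linear": [0,0.4,0],"rotation": [0,0,0]},
  {"gripper": -1,"linear": [0,0.6,0],"rotation": [0,0,0]},
  {"gripper": -1,"linear": [0.02,0.8,0],"rotation": [0,0,0]},
  {"gripper": -1,"linear": [0.04,1,0],"rotation": [0,0,0]},
])

```text
t: 18.77
tool_pos: [0.4992, -0.1028, 0.2475]
tool_rot: [-3.14, 0.002, 0.174]
contact_force: [-0.2, 0.6, 0.0]
width: 0.0004
grip_force: 0.0
```

move_arm([
  {"gripper": -1,"linear": [0,0.2,0],"rotation": [0,0,0]},
  {"gripper": -1,"linear": [-0.05,0.4,0.1],"rotation": [0,0,0]},
  {"gripper": -1,"linear": [-0.1,0.48,0.2],"rotation": [0,0,0]},
  {"gripper": -1,"linear": [-0.1,0.48,0.3],"rotation": [0,0,0]},
  {"gripper": -1,"linear": [-0.1,0.48,0.3],"rotation": [0,0,0]},
  {"gripper": -1,"linear": [-0.1,0.48,0.3],"rotation": [0,0,0]},
])

```text
t: 19.52
tool_pos: [0.4959, -0.2236, 0.1745]
tool_rot: [-3.141, 0.0, 0.174]
contact_force: [-0.4, 0.0, 1.1]
width: 0.0007
grip_force: 0.0
```

```bash
python3 -c "
from h import *
s=manip.sense();print(s['tool_pos'],s['tool_rot'],s['t'])
c=imaging.get_calibration('wrist');im=grab('wrist','w14.png')
m=(im.max(2)<45).astype(np.uint8);m[225:]=0
n,l,st,ce=cv2.connectedComponentsWithStats(m)
for i in range(1,n):
  if st[i,4]>200: print(ce[i].round(1),st[i],onz('wrist',ce[i],.058,c).round(4))
cv2.imwrite('pics/c14.png',im[:,:,::-1])
print((M.T@(np.array([.5215,-.2248,.1])-s['tool_pos'])/.25*[1,-1,-1]).round(3))
"
```

```text
[ 0.49589995 -0.22360005  0.17449232] [-3.14149504e+00  8.96039074e-05  1.74422723e-01] 19.525
[13.5 25.9] [  0   0  23  69 572] [0.6779 0.3078 0.058 ]
[49.2 46.9] [   0    0   92   91 5270] [0.6321 0.1862 0.058 ]
[95.8 98.2] [ 92   0  12 206 755] [0.5603 0.0704 0.058 ]
[ 61.6 147.9] [  36   98   54  109 4633] [0.491  0.1324 0.058 ]
[324.4 163.9] [ 306  146   37   36 1017] [ 0.5197 -0.2243  0.058 ]
[0.1   0.022 0.298]
```

View pics/c14.png

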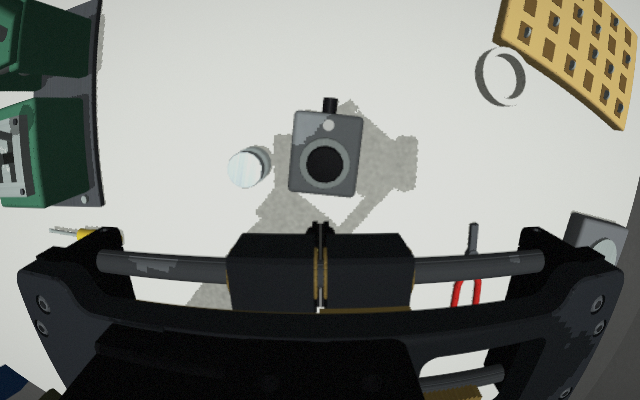

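The wrist view shows the black button cap at (324,164), at world (0.520,-0.224), with the jar clear of it at (246,168). I move over it and come down slowly.

move_arm([
  {"gripper": -1,"linear": [0.096,0.021,0],"rotation": [0,0,0]},
  {"gripper": -1,"linear": [0.096,0.021,0.15],"rotation": [0,0,0]},
  {"gripper": -1,"linear": [0.096,0.021,0.3],"rotation": [0,0,0]},
  {"gripper": -1,"linear": [0.096,0.021,0.42],"rotation": [0,0,0]},
  {"gripper": -1,"linear": [0.096,0.021,0.46],"rotation": [0,0,0]},
  {"gripper": -1,"linear": [0.096,0.021,0.49],"rotation": [0,0,0]},
  {"gripper": -1,"linear": [0.096,0.021,0.51],"rotation": [0,0,0]},
  {"gripper": -1,"linear": [0.096,0.021,0.51],"rotation": [0,0,0]},
])

```text
t: 20.58
tool_pos: [0.5208, -0.225, 0.0476]
tool_rot: [3.141, -0.001, 0.174]
contact_force: [-0.1, 0.1, -0.1]
width: 0.0003
grip_force: 0.0
```

move_arm([
  {"gripper": -1,"linear": [0,0,0.015],"rotation": [0,0,0]},
  {"gripper": -1,"linear": [0,0,0.03],"rotation": [0,0,0]},
  {"gripper": -1,"linear": [0,0,0.045],"rotation": [0,0,0]},
  {"gripper": -1,"linear": [0,0,0.06],"rotation": [0,0,0]},
])

```text
t: 21.08
tool_pos: [0.5204, -0.2249, 0.0322]
tool_rot: [3.142, -0.0, 0.174]
contact_force: [-1.8, 1.6, 4.5]
width: 0.0001
grip_force: 2.2
```

move_arm([
  {"gripper": -1,"linear": [0,0,0.006],"rotation": [0,0,0]},
  {"gripper": -1,"linear": [0,0,0.006],"rotation": [0,0,0]},
])

```text
t: 21.32
tool_pos: [0.5204, -0.2249, 0.0313]
tool_rot: [-3.142, 0.0, 0.174]
contact_force: [-2.6, -0.2, 6.1]
width: 0.0002
grip_force: 3.1
```

move_arm([
  {"gripper": -1,"linear": [0,0,0.006],"rotation": [0,0,0]},
  {"gripper": -1,"linear": [0,0,0.006],"rotation": [0,0,0]},
])

```text
t: 21.58
tool_pos: [0.5205, -0.2249, 0.0311]
tool_rot: [-3.141, 0.001, 0.174]
contact_force: [-6.2, 2.7, 13.7]
width: 0.0006
grip_force: 6.6
```

move_arm([
  {"gripper": -1,"linear": [0,0,0.006],"rotation": [0,0,0]},
  {"gripper": -1,"linear": [0,0,0.006],"rotation": [0,0,0]},
])

```text
t: 21.82
tool_pos: [0.5205, -0.2249, 0.031]
tool_rot: [-3.141, 0.001, 0.174]
contact_force: [-9.1, 4.2, 18.9]
width: 0.0006
grip_force: 10.1
```

move_arm([
  {"gripper": -1,"linear": [0,0,-0.025],"rotation": [0,0,0]},
  {"gripper": -1,"linear": [0,0,-0.025],"rotation": [0,0,0]},
])

```text
t: 22.08
tool_pos: [0.5209, -0.2251, 0.0344]
tool_rot: [3.14, -0.001, 0.174]
contact_force: [0.3, -0.1, 2.0]
width: 0.0005
grip_force: 1.5
```

move_arm([
  {"gripper": -1,"linear": [0,0,-0.008],"rotation": [0,0,0]},
  {"gripper": -1,"linear": [0,0,-0.008],"rotation": [0,0,0]},
])

```text
t: 22.32
tool_pos: [0.5208, -0.2251, 0.0357]
tool_rot: [3.141, -0.001, 0.174]
contact_force: [1.2, -0.7, 1.9]
width: 0.0002
grip_force: 1.1
```

move_arm([
  {"gripper": -1,"linear": [0,0,-0.008],"rotation": [0,0,0]},
  {"gripper": -1,"linear": [0,0,-0.008],"rotation": [0,0,0]},
])

```text
t: 22.58
tool_pos: [0.5199, -0.2246, 0.0372]
tool_rot: [-3.141, 0.001, 0.174]
contact_force: [-0.1, 0.1, 0.6]
width: 0.0002
grip_force: 0.7
```

The force rises like a spring over about 6 mm and then hits a hard stop, so the button was fully down. I retreat and check the lever and the bench.

move_arm([
  {"gripper": -1,"linear": [0,0,-0.1],"rotation": [0,0,0]},
  {"gripper": -1,"linear": [0,0,-0.3],"rotation": [0,0,0]},
  {"gripper": -1,"linear": [0,0,-0.5],"rotation": [0,0,0]},
  {"gripper": -1,"linear": [0,0,-0.5],"rotation": [0,0,0]},
  {"gripper": -1,"linear": [0,0,-0.5],"rotation": [0,0,0]},
])

```text
t: 23.2
tool_pos: [0.5195, -0.2244, 0.1615]
tool_rot: [-3.14, 0.002, 0.174]
contact_force: [-0.1, 0.0, -0.1]
width: 0.0004
grip_force: 0.0
```

```bash
python3 -c "
from h import *
s=manip.sense();print(s['t'],s['tool_pos'],s['contact_force'])
b=imaging.grab_frame('side');m=(b.max(2)<40).astype(np.uint8)[225:265,270:330]
n,l,st,ce=cv2.connectedComponentsWithStats(m)
c=imaging.get_calibration('side')
for i in range(1,n):
  if st[i,4]>60: print(ce[i]+[270,225],st[i],loc(onz('side',ce[i]+[270,225],.191,c)).round(4))
print(manip.hand_in())
"
```

```text
23.2 [ 0.51952433 -0.22435642  0.16149599] [-0.1312718   0.03486435 -0.09812302]
the job is handed in; nothing more can be done
None
```

I put the lever home in third, pressed the start button fully and let it come up, then handed in at 23.2 s with the robot clear. The camera put the lever at about shift 0.24 and select 0.19 before the press; my final lever check found nothing in the picture, the first push passed just over the knob because the fingers end short of the reported tip, and the hand-in gave no verdict.

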